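# Turn the glued goods shed over into its cradle and start the cure

## Robot

A 6-joint arm with a two-finger parallel gripper is mounted at the origin on the work surface. World frame = base frame: x ahead of the robot, y to its left, z up, the work surface at z = 0. Lengths are in m, angles in rad, forces in N, time in s.
With the tool pointing down it reaches from about 0.375 to 0.9 m from the base axis. Payload 3.1 kg.
Tool frame: the origin (TCP) lies midway between the tips of the shut fingers; the grasp point (between the pads) lies 19 mm behind it; z points along the fingers, y is the direction in which the jaws open and shut (so a half turn about z gives the same grasp; the last joint's range is limited). The gripper opens to 87 mm and grips with 3 to 60 N. Pads are 19 mm wide; open, the fingers measure 117 mm over their backs; the gripper's body (75 mm by 190 mm) begins 51 mm behind the grasp point.
Start: joints at [1.058, 0.527, 1.433, -0, 1.181, -0.178], TCP at [0.205, 0.59, 0.223] pointing down, gripper open.
Joint ranges: [-3.08, 3.08], [-0.75, 2.2], [0.22, 2.44], [-1.43, 4.57], [0, 2.65], [-2.85, 2.85]. Speed limits (rad/s): [2.79, 2.79, 3.14, 3.14, 3.14, 3.14].

## Interface

Orientations are given as [roll, pitch, yaw] about the fixed x, y, z axes, in that order (R = Rz(yaw) Ry(pitch) Rx(roll)).
In Python, from cell import manip, cams, nets gives the robot as it stands.
- The arm moves only by the tool move_arm, never from a script. Its argument "increments" is a list of rows, each an object with "grip": the opening, from 0 (shut) to 1 (fully open); "dp": the shift along the tool's x, y, z in m, a list of three; "twist": the turn about the tool's z in rad. A call has 1 to 20 rows; each row shifts and turns the pose as measured when the row begins, along the tool's axes as they then stand; what a row does not reach is not made up. A row lasts 1/8 s, in which the tool goes at most 62.5 mm and 10.7 degrees, less where a joint would pass 70% of its speed; a pose out of reach is approached as far as the arm can. A call is refused whole if a number of a shift passes 0.0625 or a number of a turn 0.188, either way. A call with a gripper value outside its range is refused whole. The fingers move at their own pace and stop on an object; "squeeze" is the grip in N (left out, the last holds). Time passes only in rows, so rows that do not move let the fingers close. It gives the time, the measured TCP pose, the force and the opening at its end, in the units of the state.
- manip.get_state(): the state, without advancing time (a new reading comes with each control period).
- cams.get_image(name): name is "scene" or "top" or "wrist"; returns a dict with "frame" (400x640x3 uint8, red, green, blue), "depth" (400x640 float32, m along the optical axis (not along the pixel's ray), 0 where there is no reading), "intrinsics" (3x3 intrinsics, pixels), "rvec" (rotation vector, rad) and "tvec" (3), from world to camera coordinates, as OpenCV has them. Camera axes: x right, y down, z forward; pixel columns grow to the right and rows downward; lengths in m; the calibration is good to about 2 mm. A picture is of the moment at which its call begins.
- manip.close_job(): hands the job in, once; it reports no verdict.
Trained networks look in a picture, given as the dict that the camera call returned (one of the last four; its "shot" number tells which), for a name from the list of things; names that differ only in an ending like _2 or _b are one class to them, and where a whole thing is asked for, a point or a joint stands for the part that bears it (a point fixed in the world has none). Each returns a list of dicts, best first, with "confidence" (0 to 1); they miss things now and then, are a little off and sometimes report something else, mostly with a low value. They report only what shows in the picture. A call takes as long as a camera call. They do not tell look-alikes from the thing itself.
- nets.masks_of(picture, name): "pixels" (400x640 bool, what is visible of it) and "rect" ([centre column, centre row, width, height] in pixels, round what is visible of it).
The state is a dict: "time_s": time; "joints": joint angles; "joint_vel": joint speeds; "effort": joint torques, N m; "ee_pos": TCP position; "orientation": TCP orientation; "wrist_force": force on the tool from outside, world axes, zero at the start; "torque": the same for the moment, N m; "finger_gap": finger opening in m.
Only numpy, scipy, OpenCV 4.12 (cv2) and the standard library are available. Lean on these libraries where they do the work, as an engineer would, in place of code of your own. Each camera call takes 0.05 s, during which the arm holds its last target. There are 200 camera calls.

## Task

The glue inside the grey goods shed must cure with the roof down: stand the shed on one of its end walls on the mat, let go of it, take a fresh grip, and lay it upside down in the V cradle, lengthwise in the groove, centred and with its open underside level; then let go. Then start the cure timer by pressing the amber key and after it the green key fully, one at a time, without pressing any key before the shed is in the cradle and without pressing the red one. Do not drop the shed, and leave the coach, the buffer stops and the pin vise where they are.

Things in the scene. Friction and masses are not known exactly. Their poses are not given: they have to be found in the camera images.
- shed: goods shed, hollow grey resin (60 to 130 g), open underneath, dark slate roof, green doors in its two end walls. 64 mm long, 46 wide, 34 high to the eaves, 57 to the ridge, walls 3 mm, roof slopes at 45 degrees, no overhang: its ends are flat and it stands steadily on either. Origin: centre of the underside; x along the ridge, z towards the roof. Starts upright on the mat, whose top is 3 mm above the table.
- shed_mid (a point): point inside the shed on its middle plane, 24 mm above the origin along the shed's z (33 mm from the ridge, 32 mm from each end, 23 mm from each long wall's outside)
- cradle: fixed plywood cradle on the mat: base 76 x 40 x 6 mm with two cork-faced V saddles, 10 mm thick and about 42 mm across, centred 23 mm either side of the middle, tops about 38 mm above the base's underside, open between them. The 90-degree groove runs along x and takes the shed's roof. Origin: centre of the underside; z up. shed_mid of the seated shed is 51 mm above the origin.
- groove (a point): bottom of the V groove at the cradle's middle, 18 mm above the cradle's underside; the seated shed's ridge centre belongs here
- timer: fixed grey cure timer box on the mat, 66 x 150 x 30 mm, with three round spring keys in a row along its y on top: amber at +42 mm, green in the middle, red at -42 mm. Origin: centre of the underside.
- key_amber_top (a point): centre of the top of the amber key (22 mm across, pressed straight down, 6 mm travel, about 5 N when fully down)
- key_green_top (a point): centre of the top of the green key, same size and spring
- key_red_top (a point): centre of the top of the red key, same size and spring
- key_amber (a joint): travel of the amber key in m: 0 up, 0.006 fully down, springs back
- key_green (a joint): travel of the green key in m: 0 up, 0.006 fully down, springs back
- key_red (a joint): travel of the red key in m: 0 up, 0.006 fully down, springs back
- coach: maroon plastic coach body with a grey roof, 200 x 34 x 40 mm, standing loose on the mat, not to be moved. Origin: centre of the underside, x lengthwise.
- buffer_a: brass buffer stop with a red beam, 34 x 30 x 24 mm, loose on the mat, not to be moved. Origin: centre of the underside.
- buffer_b: second brass buffer stop, like the first
- pin_vise: chrome pin vise lying flat on the mat, 11 mm thick, 113 mm long with its drill. Not to be moved. Origin: middle of its body's underside, x along it towards the drill.
Things that resemble listed ones, but are neither listed nor needed, are in the scene too. There is more than one size of the shed; the one meant has the size given above. There is more than one size of the cradle; the job needs the larger.

How it is judged:
By the outcome, as a careful person would: the job done as asked, in the order asked, and still so for the second after the job is handed in, with the robot touching nothing.
It also fails if it takes over 58 s, if anything falls off the work surface, if the arm or the gripper's body presses on something with over 40 N, if the wrist force passes 120 N, or if a joint passes its speed limit or range.

## Working session

There is one attempt and no reset: what is moved stays moved. The work goes in short steps, Python scripts to look and compute and a tool call to move; the robot and the scene stay as the last step left them, time stands still between calls to the robot, and variables do not carry over. Pictures are saved under pics/ and viewed, about 8 in all and at most 12, crops included, and the job is handed in when it is done.

Besides the shell and the picture viewer there is one more tool, called after "Call:" by a JSON object that holds its "method" and its "body", one argument or row to a line. move_arm: Moves the arm, as the interface text tells. Its arguments: {"type":"object","properties":{"increments":{"type":"array","items":{"type":"object","properties":{"grip":{"type":"number"},"dp":{"type":"array","items":{"type":"number"}},"twist":{"type":"number"}}}},"squeeze":{"type":"number"}},"required":["increments"]}

```bash
ls; mkdir -p pics; cat > h.py <<'E'
import numpy as np, cv2
from cell import manip, cams, nets
def shot(n): return cams.get_image(n)
def save(p,fn): cv2.imwrite('pics/'+fn, p['frame'][:,:,::-1])
def cloud(p):
    K=p['intrinsics'];d=p['depth'];R=cv2.Rodrigues(np.array(p['rvec']))[0];t=np.array(p['tvec']).reshape(3)
    v,u=np.mgrid[:d.shape[0],:d.shape[1]]
    c=np.stack([(u-K[0,2])/K[0,0]*d,(v-K[1,2])/K[1,1]*d,d],-1)
    return (c-t)@R   # world, HxWx3
E
python3 - <<'E'
from h import *
print(manip.get_state())
for n in ['top','scene']:
    p=shot(n); save(p,n+'1.png'); X=cloud(p)
    for nm in ['shed','cradle','timer','coach','buffer_a','pin_vise','key_amber','key_green','key_red']:
        for r in nets.masks_of(p,nm):
            m=r['pixels']&(p['depth']>0); P=X[m]
            if len(P)<5: continue
            zt=np.percentile(P[:,2],97); T=P[P[:,2]>zt-.006]
            (c,s,a)=cv2.minAreaRect((P[:,:2]*1000).astype(np.float32))
            print(n,nm,round(r['confidence'],2),np.round(r['rect']),'ztop',round(zt,4),'c',np.round(c,1),'s',np.round(s,1),'a',round(a,1),'topmean',np.round(T.mean(0),4))
E
```

```text
pics
{'time_s': 0.0, 'joints': array([ 1.05853330e+00,  5.28493270e-01,  1.43390854e+00,  2.00003709e-05,
        1.18141052e+00, -1.78510878e-01]), 'joint_vel': array([-0.00010186, -0.00069925, -0.0008708 , -0.00050495, -0.00028451,
        0.00015895]), 'effort': array([-3.53522619e-04, -4.40043819e+01, -1.76588559e+01,  6.33081933e-02,
        5.83057653e-02, -1.45943736e-04]), 'ee_pos': array([0.20434764, 0.58986455, 0.22155302]), 'orientation': array([-3.13941153e+00, -4.12327375e-04,  2.80783244e+00]), 'wrist_force': array([-0.14616219, -0.14450857, -0.83426522]), 'torque': array([ 0.0015702 , -0.01660337,  0.04538704]), 'finger_gap': 0.08697261643494414}
top shed 0.98 [470. 232.  31.  28.] ztop 0.0742 c [ 361.8 -538.6] s [ 66.2 109.5] a 24.1 topmean [ 0.3593 -0.5276  0.0719]
top shed 0.66 [389. 200.  24.  16.] ztop 0.0598 c [ 460.3 -257.5] s [64.8 46.9] a 79.8 topmean [ 0.4592 -0.2569  0.0573]
top cradle 0.82 [257. 176.  25.  12.] ztop 0.0386 c [538.6 203. ] s [77.8 44.7] a 88.0 topmean [0.5353 0.206  0.0369]
top cradle 0.42 [162. 222.  18.  15.] ztop 0.0252 c [366.1 521.7] s 
[... 1786 characters left out ...]
7.  13.] ztop 0.0293 c [723.7 217.7] s [32.4 29.7] a 3.6 topmean [0.7224 0.2202 0.0273]
scene pin_vise 0.5 [389. 290.  32.  15.] ztop 0.0173 c [452.1 328.5] s [13.4 89.7] a 82.7 topmean [0.4527 0.3305 0.0139]
scene pin_vise 0.28 [252. 238.   8.   7.] ztop 0.0575 c [685.1   3.5] s [15.6 17.9] a 19.8 topmean [0.6852 0.0034 0.055 ]
scene pin_vise 0.24 [281. 312.  16.  14.] ztop 0.029 c [722.9 215.3] s [34.2 37.2] a 84.1 topmean [0.7225 0.2188 0.0273]
scene key_amber 0.55 [251. 239.   4.   3.] ztop 0.0575 c [685.    1.2] s [21.3 17.7] a 64.8 topmean [0.685  0.0021 0.0548]
scene key_green 0.39 [240. 229.   9.   5.] ztop 0.0592 c [687.4 -41.1] s [18.2 19.8] a 36.3 topmean [ 0.6885 -0.0408  0.0564]
```

```bash
python3 - <<'E'
import cv2
a=cv2.imread('pics/top1.png')[90:270,130:510]; b=cv2.imread('pics/scene1.png')[60:360,130:510]
cv2.imwrite('pics/v1.png',cv2.resize(a,None,fx=2.1,fy=2.1,interpolation=cv2.INTER_CUBIC))
cv2.imwrite('pics/v2.png',cv2.resize(b,None,fx=1.9,fy=1.9,interpolation=cv2.INTER_CUBIC))
E
```

```text
(no output)
```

View pics/v1.png

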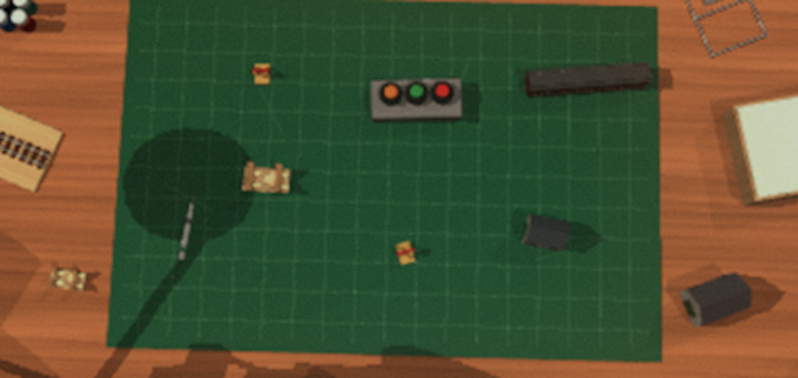

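View pics/v2.png

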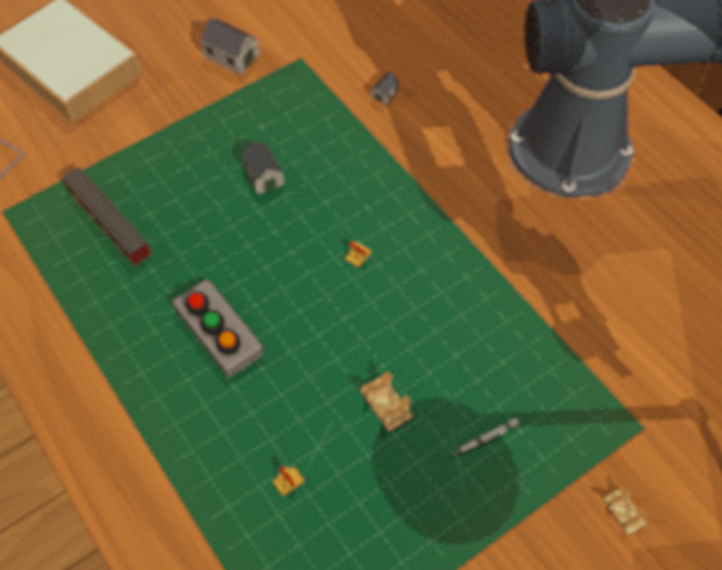

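The top view shows the right-size shed at about (545,232), the large cradle at (267,180), and the timer at (416,98) with amber on the left, green in the middle and red on the right. The buffers are at (262,73) and (405,252), the coach at (588,78) and the pin vise at (187,232). The bigger shed and the small cradle are off the mat. The scene view agrees.

The tool can't tilt, so I plan to let the shed pivot in a light off-centre grip. I'll start by moving above the shed.

```bash
cat >> h.py <<'E'
import json
def plan(way, n, grip=1.0):
    """way: list of (x,y,z,yaw_deg) targets, n: rows each; prints rows from the present pose."""
    s=manip.get_state(); p=np.array(s['ee_pos']); y=s['orientation'][2]; rows=[]
    for w,k in zip(way,n):
        g=np.array(w[:3]); dy=(np.radians(w[3])-y+np.pi)%(2*np.pi)-np.pi; d=(g-p)/k
        for i in range(k):
            ax=np.array([[np.cos(y),np.sin(y),0],[np.sin(y),-np.cos(y),0],[0,0,-1]])
            rows.append({"grip":grip,"dp":[round(float(v),4) for v in ax@d],"twist":round(float(-dy/k),3)}); y+=dy/k
        p=g
    print(json.dumps(rows).replace(' ',''))
def st():
    s=manip.get_state(); print(round(s['time_s'],2),np.round(s['ee_pos'],4),np.round(np.degrees(s['orientation']),2),'F',np.round(s['wrist_force'],2),'gap',round(s['finger_gap'],4))
E
python3 -c "
from h import *
plan([(.46,.25,.22,110),(.46,-.27,.17,80)],[9,10])"
```

```text
[{"grip":1.0,"dp":[-0.0392,-0.0265,0.0003],"twist":0.099},{"grip":1.0,"dp":[-0.0416,-0.0225,0.0003],"twist":0.099},{"grip":1.0,"dp":[-0.0436,-0.0183,0.0003],"twist":0.099},{"grip":1.0,"dp":[-0.0452,-0.0139,0.0003],"twist":0.099},{"grip":1.0,"dp":[-0.0464,-0.0093,0.0003],"twist":0.099},{"grip":1.0,"dp":[-0.047,-0.0047,0.0003],"twist":0.099},{"grip":1.0,"dp":[-0.0473,-0.0001,0.0003],"twist":0.099},{"grip":1.0,"dp":[-0.0471,0.0046,0.0003],"twist":0.099},{"grip":1.0,"dp":[-0.0464,0.0092,0.0003],"twist":0.099},{"grip":1.0,"dp":[-0.0489,-0.0178,0.005],"twist":0.052},{"grip":1.0,"dp":[-0.0497,-0.0152,0.005],"twist":0.052},{"grip":1.0,"dp":[-0.0505,-0.0126,0.005],"twist":0.052},{"grip":1.0,"dp":[-0.051,-0.0099,0.005],"twist":0.052},{"grip":1.0,"dp":[-0.0515,-0.0072,0.005],"twist":0.052},{"grip":1.0,"dp":[-0.0518,-0.0045,0.005],"twist":0.052},{"grip":1.0,"dp":[-0.052,-0.0018,0.005],"twist":0.052},{"grip":1.0,"dp":[-0.052,0.0009,0.005],"twist":0.052},{"grip":1.0,"dp":[-0.0519,0.0036,0.005],"twist":0.052},{"grip":1.0,"dp":[-0.0516,0.0063,0.005],"twist":0.052}]
```

Call:
{"method": "move_arm", "body": {
  "increments": [
    {"grip": 1,"dp": [-0.039,-0.026,0],"twist": 0.1},
    {"grip": 1,"dp": [-0.042,-0.022,0],"twist": 0.1},
    {"grip": 1,"dp": [-0.044,-0.018,0],"twist": 0.1},
    {"grip": 1,"dp": [-0.045,-0.014,0],"twist": 0.1},
    {"grip": 1,"dp": [-0.046,-0.009,0],"twist": 0.1},
    {"grip": 1,"dp": [-0.047,-0.005,0],"twist": 0.1},
    {"grip": 1,"dp": [-0.047,0,0],"twist": 0.1},
    {"grip": 1,"dp": [-0.047,0.005,0],"twist": 0.1},
    {"grip": 1,"dp": [-0.046,0.009,0],"twist": 0.1},
    {"grip": 1,"dp": [-0.049,-0.018,0.005],"twist": 0.05},
    {"grip": 1,"dp": [-0.05,-0.015,0.005],"twist": 0.05},
    {"grip": 1,"dp": [-0.05,-0.013,0.005],"twist": 0.05},
    {"grip": 1,"dp": [-0.051,-0.01,0.005],"twist": 0.05},
    {"grip": 1,"dp": [-0.051,-0.007,0.005],"twist": 0.05},
    {"grip": 1,"dp": [-0.052,-0.005,0.005],"twist": 0.05},
    {"grip": 1,"dp": [-0.052,-0.002,0.005],"twist": 0.05},
    {"grip": 1,"dp": [-0.052,0.001,0.005],"twist": 0.05},
    {"grip": 1,"dp": [-0.052,0.004,0.005],"twist": 0.05},
    {"grip": 1,"dp": [-0.052,0.006,0.005],"twist": 0.05}
  ]
}}

```text
time_s: 3.38
ee_pos: [0.4505, -0.2956, 0.1727]
orientation: [3.122, -0.007, 1.367]
wrist_force: [0.6, -0.1, 0.4]
finger_gap: 0.0872
```

```bash
python3 - <<'E'
from h import *
st()
p=shot('wrist'); save(p,'w1.png'); X=cloud(p)
for r in nets.masks_of(p,'shed'):
    m=r['pixels']&(p['depth']>0); P=X[m]
    z=P[:,2]; print(r['confidence'],np.round(r['rect']),len(P),np.percentile(z,[2,50,98]).round(4))
    Q=P[z>.012]
    print('rect',cv2.minAreaRect((Q[:,:2]*1000).astype(np.float32)))
    T=P[z>.056]; c=T[:,:2].mean(0); e=np.linalg.svd(T[:,:2]-c,full_matrices=False)[2][0]; t=(T[:,:2]-c)@e
    print('ridge',c,np.degrees(np.arctan2(e[1],e[0])),'ends',c+e*np.percentile(t,1),c+e*np.percentile(t,99))
E
```

```text
3.38 [ 0.4505 -0.2956  0.1727] [178.86  -0.4   78.35] F [ 0.58 -0.05  0.42] gap 0.0872
0.69 [326. 148.  58.  85.] 4454 [0.0369 0.0489 0.0595]
rect ((464.13885498046875, -258.2401428222656), (64.3291244506836, 45.7576789855957), 79.4513168334961)
ridge [ 0.46444011 -0.25719101] -100.58223695404163 ends [ 0.47005929 -0.22711362] [ 0.45848988 -0.28904037]
```

```bash
python3 -c "
from h import *
plan([(.4589,-.2866,.08,79.45),(.4589,-.2866,.029,79.45)],[2,2])"
```

```text
[{"grip":1.0,"dp":[0.0074,0.0023,0.0463],"twist":-0.011},{"grip":1.0,"dp":[0.0074,0.0024,0.0463],"twist":-0.011},{"grip":1.0,"dp":[0.0,0.0,0.0255],"twist":-0.0},{"grip":1.0,"dp":[0.0,0.0,0.0255],"twist":-0.0}]
```

Call:
{"method": "move_arm", "body": {
  "increments": [
    {"grip": 1,"dp": [0.0074,0.0023,0.046],"twist": -0.011},
    {"grip": 1,"dp": [0.0074,0.0024,0.046],"twist": -0.011},
    {"grip": 1,"dp": [0,0,0.02],"twist": 0},
    {"grip": 1,"dp": [0,0,0],"twist": 0}
  ]
}}

```text
time_s: 3.98
ee_pos: [0.463, -0.2874, 0.0594]
orientation: [3.115, -0.001, 1.385]
wrist_force: [-0.1, 0.6, -0.0]
finger_gap: 0.0866
```

```bash
python3 -c "
from h import *
st();plan([(.4589,-.2866,.029,79.45)],[1])"
```

```text
3.98 [ 0.463  -0.2874  0.0594] [ 1.7849e+02 -6.0000e-02  7.9350e+01] F [-0.13  0.57 -0.04] gap 0.0866
[{"grip":1.0,"dp":[0.0,-0.0042,0.0304],"twist":-0.002}]
```

Call:
{"method": "move_arm", "body": {
  "increments": [
    {"grip": 1,"dp": [0,-0.003,0.018],"twist": 0},
    {"grip": 1,"dp": [0,-0.001,0.012],"twist": 0},
    {"grip": 1,"dp": [0,0,0],"twist": 0},
    {"grip": 0.4,"dp": [0,0,0],"twist": 0},
    {"grip": 0.4,"dp": [0,0,0],"twist": 0},
    {"grip": 0.4,"dp": [0,0,0],"twist": 0}
  ],
  "squeeze": 3
}}

```text
time_s: 4.72
ee_pos: [0.4629, -0.2881, 0.0334]
orientation: [3.108, 0.004, 1.387]
wrist_force: [1.1, -0.2, 0.6]
finger_gap: 0.0651
```

```bash
python3 -c "
from h import *
st()
p=shot('wrist'); save(p,'w2.png')"
```

```text
4.72 [ 0.4629 -0.2881  0.0334] [178.07   0.2   79.44] F [ 1.13 -0.2   0.62] gap 0.0651
```

View pics/w2.png

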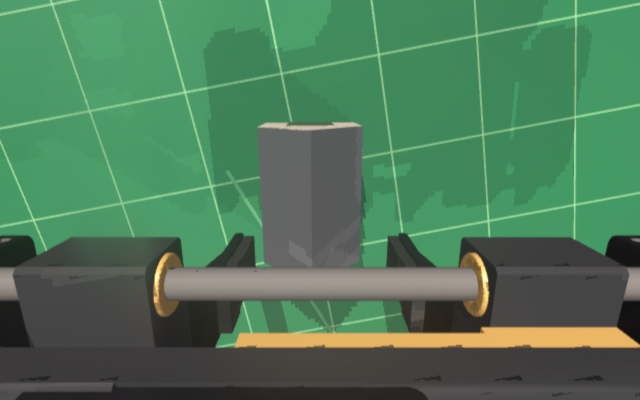

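Call:
{"method": "move_arm", "body": {
  "increments": [
    {"grip": 0.74,"dp": [0,-0.005,0.006],"twist": 0},
    {"grip": 0.74,"dp": [0,-0.002,0.002],"twist": 0}
  ]
}}

```text
time_s: 5.03
ee_pos: [0.4561, -0.2869, 0.025]
orientation: [3.107, 0.004, 1.387]
wrist_force: [0.5, -0.1, 0.1]
finger_gap: 0.0639
```

Call:
{"method": "move_arm", "body": {
  "increments": [
    {"grip": 0.4},
    {"grip": 0.4},
    {"grip": 0.4}
  ]
}}

```text
schema error: expected keys grip, dp, twist
```

```bash
python3 -c "
from h import *
st()"
```

```text
5.03 [ 0.4561 -0.2869  0.025 ] [178.04   0.23  79.45] F [ 0.45 -0.05  0.09] gap 0.0639
```

Call:
{"method": "move_arm", "body": {
  "increments": [
    {"grip": 0.4,"dp": [0,0.002,-0.004],"twist": 0},
    {"grip": 0.4,"dp": [0,0,0],"twist": 0},
    {"grip": 0.4,"dp": [0,0,0],"twist": 0},
    {"grip": 0.4,"dp": [0,0,0],"twist": 0}
  ]
}}

```text
time_s: 5.52
ee_pos: [0.4577, -0.2872, 0.0289]
orientation: [3.108, 0.004, 1.386]
wrist_force: [-0.1, 0.3, 0.1]
finger_gap: 0.0459
```

```bash
python3 -c "
from h import *
st()"
```

```text
5.53 [ 0.4577 -0.2872  0.0289] [178.08   0.2   79.43] F [-0.12  0.29  0.15] gap 0.0459
```

```bash
cat >> h.py <<'E'
def side(cam='wrist',fn=None,yaw=79.45,org=(.4642,-.2581),name='shed'):
    """profile of the shed along +80deg direction: robust extents and (s,z) grid of points near mid plane"""
    p=shot(cam); X=cloud(p)
    if fn: save(p,fn)
    r=nets.masks_of(p,name)
    a=np.radians(yaw); e=np.array([np.cos(a),np.sin(a)]); f=np.array([-e[1],e[0]])
    for q in r[:2]:
        m=q['pixels']&(p['depth']>0); P=X[m]; d=P[:,:2]-np.array(org); s=d@e; w=d@f; z=P[:,2]
        print(round(q['confidence'],2),len(P),'s',np.percentile(s,[1,99]).round(4),'w',np.percentile(w,[1,99]).round(4),'z',np.percentile(z,[1,99]).round(4))
        k=abs(w-np.median(w))<.006
        for lo in np.arange(-.07,.12,.008):
            b=k&(s>=lo)&(s<lo+.008)
            if b.sum()>5: print('   s%+.3f'%(lo+.004),'z',np.round(np.percentile(z[b],[5,50,95]),4),b.sum())
E
echo
```

Call:
{"method": "move_arm", "body": {
  "increments": [
    {"grip": 0.4,"dp": [0.003,0,-0.006],"twist": 0},
    {"grip": 0.4,"dp": [0.004,0,-0.007],"twist": 0},
    {"grip": 0.4,"dp": [0.005,0,-0.006],"twist": 0}
  ]
}}

```text
time_s: 5.9
ee_pos: [0.4591, -0.2744, 0.0487]
orientation: [3.109, 0.003, 1.386]
wrist_force: [0.6, -0.5, -1.5]
finger_gap: 0.0457
```

```bash
python3 -c "
from h import *
st(); side('wrist','w3.png')"
```

```text
5.9 [ 0.4591 -0.2744  0.0487] [1.7812e+02 1.7000e-01 7.9400e+01] F [ 0.56 -0.49 -1.45] gap 0.0457
0.58 13762 s [-0.0136  0.0477] w [-0.0209  0.0237] z [0.039  0.0769]
   s-0.010 z [0.0726 0.0758 0.0788] 304
   s-0.002 z [0.0703 0.0739 0.0772] 606
   s+0.006 z [0.0674 0.0707 0.074 ] 589
   s+0.014 z [0.0642 0.0676 0.0713] 567
   s+0.022 z [0.0612 0.0647 0.068 ] 566
   s+0.030 z [0.0576 0.0616 0.0651] 561
   s+0.038 z [0.0547 0.0584 0.0616] 550
   s+0.046 z [0.0518 0.0555 0.0589] 518
   s+0.054 z [0.0555 0.0561 0.0569] 6
```

Call:
{"method": "move_arm", "body": {
  "increments": [
    {"grip": 0.4,"dp": [0.0045,0,-0.0035],"twist": 0},
    {"grip": 0.4,"dp": [0.0045,0,-0.0035],"twist": 0},
    {"grip": 0.4,"dp": [0.005,0,-0.003],"twist": 0},
    {"grip": 0.4,"dp": [0.005,0,-0.003],"twist": 0},
    {"grip": 0.4,"dp": [0.0055,0,-0.002],"twist": 0},
    {"grip": 0.4,"dp": [0.0055,0,-0.002],"twist": 0},
    {"grip": 0.4,"dp": [0.006,0,-0.001],"twist": 0},
    {"grip": 0.4,"dp": [0.006,0,-0.001],"twist": 0},
    {"grip": 0.4,"dp": [0,0,0],"twist": 0}
  ]
}}

```text
time_s: 7.12
ee_pos: [0.4667, -0.2291, 0.0691]
orientation: [3.109, 0.003, 1.387]
wrist_force: [-0.3, -0.5, -0.4]
finger_gap: 0.0458
```

```bash
python3 -c "
from h import *
st(); side('wrist','w4.png')"
```

```text
7.12 [ 0.4667 -0.2291  0.0691] [1.7812e+02 1.6000e-01 7.9490e+01] F [-0.33 -0.46 -0.44] gap 0.0458
0.88 13006 s [0.0219 0.0913] w [-0.0202  0.0247] z [0.0449 0.0944]
   s+0.022 z [0.0659 0.0694 0.0731] 100
   s+0.030 z [0.073  0.0781 0.0832] 152
   s+0.038 z [0.0842 0.0901 0.0938] 218
   s+0.046 z [0.0876 0.0921 0.096 ] 619
   s+0.054 z [0.0815 0.0862 0.0912] 628
   s+0.062 z [0.0754 0.0805 0.0853] 572
   s+0.070 z [0.07   0.0746 0.0793] 532
   s+0.078 z [0.064  0.0687 0.0731] 495
   s+0.086 z [0.0578 0.0629 0.0672] 463
   s+0.094 z [0.0556 0.0591 0.0623] 203
```

Call:
{"method": "move_arm", "body": {
  "increments": [
    {"grip": 0.4,"dp": [0.008,0,0.006],"twist": 0},
    {"grip": 0.4,"dp": [0.01,0,0.005],"twist": 0},
    {"grip": 0.4,"dp": [0.01,0,-0.001],"twist": 0},
    {"grip": 0.4,"dp": [0.008,0,-0.002],"twist": 0},
    {"grip": 0.4,"dp": [0.008,0,-0.002],"twist": 0}
  ]
}}

```text
time_s: 7.85
ee_pos: [0.4759, -0.1848, 0.0626]
orientation: [3.107, 0.004, 1.386]
wrist_force: [-0.3, -0.4, 0.5]
finger_gap: 0.0462
```

```bash
python3 -c "
from h import *
st(); side('wrist','w5.png')"
```

```text
7.85 [ 0.4759 -0.1848  0.0626] [178.04   0.24  79.42] F [-0.27 -0.37  0.47] gap 0.0462
0.74 10354 s [0.0728 0.1249] w [-0.0211  0.0235] z [0.0261 0.0853]
   s+0.070 z [0.0721 0.0731 0.0741] 63
   s+0.078 z [0.074  0.0763 0.0785] 314
   s+0.086 z [0.0789 0.0811 0.0836] 348
   s+0.094 z [0.0766 0.0836 0.0866] 600
   s+0.102 z [0.0636 0.0723 0.0807] 686
   s+0.110 z [0.0507 0.0593 0.0679] 561
   s+0.118 z [0.0369 0.0462 0.0546] 470
```

Call:
{"method": "move_arm", "body": {
  "increments": [
    {"grip": 0.4,"dp": [0.006,0,0.0005],"twist": 0},
    {"grip": 0.4,"dp": [0.006,0,0.0005],"twist": 0},
    {"grip": 0.4,"dp": [0.006,0,0.001],"twist": 0},
    {"grip": 0.4,"dp": [0.006,0,0.001],"twist": 0},
    {"grip": 0.4,"dp": [0.004,0,0.002],"twist": 0}
  ]
}}

```text
time_s: 8.57
ee_pos: [0.4817, -0.1553, 0.0576]
orientation: [3.107, 0.004, 1.386]
wrist_force: [0.9, 0.2, 2.2]
finger_gap: 0.046
```

```bash
python3 -c "
from h import *
st(); side('wrist','w6.png')"
```

```text
8.57 [ 0.4817 -0.1553  0.0576] [178.     0.22  79.42] F [0.91 0.2  2.2 ] gap 0.046
0.9 8613 s [0.0762 0.135 ] w [-0.0215  0.0239] z [0.0033 0.0717]
   s+0.030 z [0.0016 0.0026 0.0038] 12
   s+0.078 z [0.0666 0.0675 0.0685] 258
   s+0.086 z [0.0668 0.0678 0.0688] 141
   s+0.102 z [0.0682 0.0691 0.07  ] 166
   s+0.110 z [0.0686 0.0695 0.0704] 420
   s+0.118 z [0.0691 0.0701 0.0711] 431
```

Call:
{"method": "move_arm", "body": {
  "increments": [
    {"grip": 0.4,"dp": [0.004,0,0.002],"twist": 0},
    {"grip": 0.4,"dp": [0.002,0,0.001],"twist": 0}
  ]
}}

```text
time_s: 8.93
ee_pos: [0.4838, -0.1499, 0.0546]
orientation: [3.105, 0.005, 1.387]
wrist_force: [-0.9, -1.8, 3.9]
finger_gap: 0.0463
```

```bash
python3 -c "
from h import *
st(); side('wrist','w7.png')"
```

```text
8.93 [ 0.4838 -0.1499  0.0546] [177.9    0.28  79.44] F [-0.9  -1.76  3.87] gap 0.0463
0.95 8138 s [0.0827 0.1381] w [-0.022   0.0225] z [0.0053 0.0688]
   s+0.038 z [0.0017 0.0027 0.0036] 11
   s+0.086 z [0.0669 0.0679 0.0688] 358
   s+0.094 z [0.0669 0.0679 0.0688] 119
   s+0.110 z [0.066  0.0672 0.0681] 264
   s+0.118 z [0.0661 0.0671 0.068 ] 448
```

Call:
{"method": "move_arm", "body": {
  "increments": [
    {"grip": 0.75,"dp": [0,0,0],"twist": 0},
    {"grip": 0.75,"dp": [0,0,0],"twist": 0},
    {"grip": 0.75,"dp": [0,0,0],"twist": 0},
    {"grip": 0.75,"dp": [-0.01,0,-0.003],"twist": 0},
    {"grip": 0.75,"dp": [-0.012,0,-0.003],"twist": 0}
  ]
}}

```text
time_s: 9.65
ee_pos: [0.4775, -0.1712, 0.0599]
orientation: [3.11, 0.003, 1.387]
wrist_force: [-0.3, 0.8, 0.3]
finger_gap: 0.065
```

```bash
python3 -c "
from h import *
st(); side('wrist','w8.png'); p=shot('scene'); save(p,'s2.png'); cv2.imwrite('pics/v3.png',cv2.resize(p['frame'][90:290,150:450,::-1],None,fx=2.6,fy=2.6))"
```

```text
9.65 [ 0.4775 -0.1712  0.0599] [1.7818e+02 1.7000e-01 7.9490e+01] F [-0.31  0.85  0.31] gap 0.065
0.62 9848 s [0.0851 0.1367] w [-0.0226  0.0217] z [0.0162 0.0683]
   s+0.086 z [0.0662 0.067  0.068 ] 277
   s+0.094 z [0.0662 0.0671 0.0681] 398
   s+0.102 z [0.0663 0.0671 0.0681] 424
   s+0.110 z [0.0659 0.0669 0.068 ] 452
   s+0.118 z [0.0658 0.0668 0.0679] 463
```

View pics/w8.png

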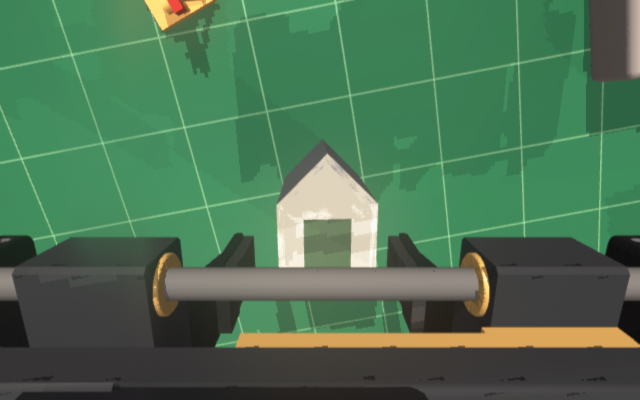

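Call:
{"method": "move_arm", "body": {
  "increments": [
    {"grip": 0.4,"dp": [0,0,-0.001],"twist": 0},
    {"grip": 0.4,"dp": [0,0,0],"twist": 0},
    {"grip": 0.4,"dp": [0,0,0],"twist": 0},
    {"grip": 0.4,"dp": [0,0,0],"twist": 0},
    {"grip": 0.4,"dp": [0.03,0,-0.03],"twist": 0},
    {"grip": 0.4,"dp": [0.015,0,-0.01],"twist": 0}
  ],
  "squeeze": 3
}}

```text
time_s: 10.55
ee_pos: [0.4843, -0.1265, 0.1006]
orientation: [3.111, 0.002, 1.383]
wrist_force: [0.2, -0.2, -1.0]
finger_gap: 0.046
```

```bash
python3 -c "
from h import *
st(); side('wrist','w9.png')"
```

```text
10.55 [ 0.4843 -0.1265  0.1006] [1.7826e+02 1.4000e-01 7.9260e+01] F [ 0.25 -0.22 -1.01] gap 0.046
0.92 8403 s [0.1306 0.1736] w [-0.0185  0.0262] z [0.081  0.1095]
```

View pics/w9.png

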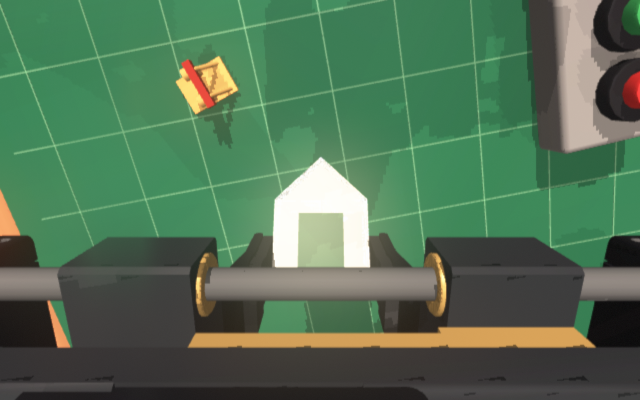

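Call:
{"method": "move_arm", "body": {
  "increments": [
    {"grip": 0.4,"dp": [0.003,0,0.011],"twist": 0},
    {"grip": 0.4,"dp": [0.004,0,0.012],"twist": 0},
    {"grip": 0.4,"dp": [0.006,0,0],"twist": 0},
    {"grip": 0.4,"dp": [0.006,0,0],"twist": 0},
    {"grip": 0.4,"dp": [0.007,0,0.0005],"twist": 0},
    {"grip": 0.4,"dp": [0.007,0,0.001],"twist": 0},
    {"grip": 0.4,"dp": [0.0065,0,0.0015],"twist": 0},
    {"grip": 0.4,"dp": [0.0065,0,0.002],"twist": 0}
  ]
}}

```text
time_s: 11.65
ee_pos: [0.4941, -0.0801, 0.0684]
orientation: [3.112, 0.003, 1.383]
wrist_force: [-0.9, -0.5, 0.6]
finger_gap: 0.046
```

```bash
sed -i 's/np.arange(-.07,.12,.008)/np.arange(-.07,.5,.008)/' h.py; python3 -c "
from h import *
st(); side('wrist','w10.png')"
```

```text
11.65 [ 0.4941 -0.0801  0.0684] [1.7832e+02 1.6000e-01 7.9270e+01] F [-0.92 -0.48  0.61] gap 0.046
0.63 9155 s [0.1266 0.204 ] w [-0.0199  0.0252] z [0.0359 0.0825]
   s+0.126 z [0.0476 0.0516 0.0545] 256
   s+0.134 z [0.037  0.0424 0.0477] 386
   s+0.182 z [0.0732 0.0784 0.0823] 524
   s+0.190 z [0.0571 0.0653 0.0725] 673
   s+0.198 z [0.0417 0.0492 0.0559] 518
   s+0.206 z [0.0332 0.0377 0.0409] 195
```

Call:
{"method": "move_arm", "body": {
  "increments": [
    {"grip": 0.4,"dp": [0.0062,0,0.003],"twist": 0},
    {"grip": 0.4,"dp": [0.0062,0,0.003],"twist": 0},
    {"grip": 0.4,"dp": [0.0056,0,0.004],"twist": 0},
    {"grip": 0.4,"dp": [0.0056,0,0.004],"twist": 0},
    {"grip": 0.4,"dp": [0.003,0,0.003],"twist": 0}
  ]
}}

```text
time_s: 12.38
ee_pos: [0.4996, -0.0521, 0.05]
orientation: [3.113, 0.003, 1.384]
wrist_force: [-0.4, 1.0, -0.3]
finger_gap: 0.0461
```

```bash
python3 -c "
from h import *
st(); side('wrist','w11.png')"
```

```text
12.38 [ 0.4996 -0.0521  0.05  ] [1.7836e+02 1.4000e-01 7.9280e+01] F [-0.44  0.97 -0.33] gap 0.0461
0.79 7151 s [0.1523 0.2144] w [-0.0198  0.025 ] z [0.0088 0.0626]
   s+0.150 z [0.0103 0.0219 0.0315] 449
   s+0.158 z [0.0075 0.0108 0.0138] 152
   s+0.182 z [0.0081 0.0106 0.0133] 71
   s+0.190 z [0.0126 0.013  0.0146] 9
   s+0.206 z [0.0608 0.0615 0.062 ] 26
   s+0.214 z [0.0126 0.0446 0.0619] 1050
```

View pics/w11.png

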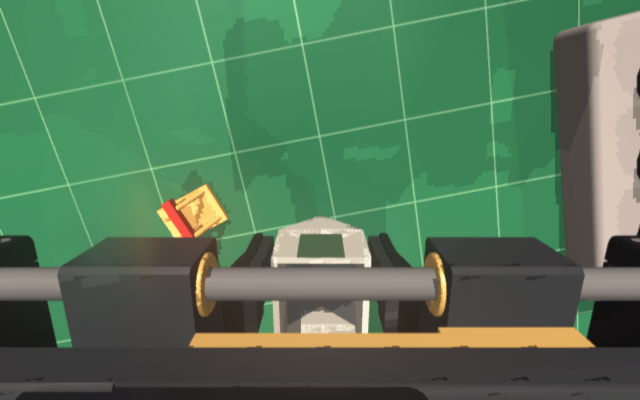

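```bash
cat >> h.py <<'E'
def pose(yaw, zlo=.02, cam='wrist'):
    """end wall plane normal (shed x) and rim"""
    s_=manip.get_state(); a=np.radians(yaw); e=np.array([np.cos(a),np.sin(a)]); f=np.array([-e[1],e[0]])
    p=shot(cam); X=cloud(p); g=p['depth']>0
    q=nets.masks_of(p,'shed')
    if not q: print('none'); return
    m=q[0]['pixels']&g; P=X[m]; d=P[:,:2]-np.array(s_['ee_pos'][:2]); s=d@e; w=d@f; z=P[:,2]
    smax=np.percentile(s,98)
    k=(z>zlo)&(s>smax-.02)&(s>.004)
    A=np.c_[s[k],w[k],z[k]]
    for i in range(4):
        c=A.mean(0); n=np.linalg.svd(A-c,full_matrices=False)[2][2]; r=abs((A-c)@n); A=A[r<max(2*np.median(r),.001)]
    n*=np.sign(n[0]); print('endwall n (s,w,z)',n.round(3),'tilt deg',np.degrees(np.arcsin(n[2])).round(2),'c',c.round(4),len(A))
    zt=np.percentile(z,99); t=z>zt-.012
    T=np.c_[s,w,z][t]
    for lo in np.arange(-.08,.03,.01):
        b=(T[:,0]>=lo)&(T[:,0]<lo+.01)
        if b.sum()>8: print('  rim s%+.3f'%(lo+.005),'z95',np.percentile(T[b,2],95).round(4),'w',np.percentile(T[b,1],[2,98]).round(4),b.sum())
    return p
E
python3 -c "
from h import *
p=pose(79.28)"
```

```text
endwall n (s,w,z) [ 0.262 -0.365  0.893] tilt deg 63.3 c [0.0124 0.0772 0.0261] 356
  rim s+0.005 z95 0.0276 w [0.0637 0.0783] 361
  rim s+0.015 z95 0.0277 w [0.0722 0.0846] 450
  rim s+0.025 z95 0.0273 w [0.072  0.0821] 31
```

```bash
python3 - <<'E'
import re
t=open('h.py').read()
t=t.replace("""    q=nets.masks_of(p,'shed')
    if not q: print('none'); return
    m=q[0]['pixels']&g; P=X[m]; d=""","""    P=X[g]; d=""").replace("z=P[:,2]\n    smax","z=P[:,2]\n    h=(abs(w)<.026)&(s>-.07)&(s<.04)&(z>zlo)&(z<s_['ee_pos'][2]+.035); s,w,z=s[h],w[h],z[h]\n    smax")
open('h.py','w').write(t)
E
python3 -c "
from h import *
p=pose(79.28,.015)"
```

```text
endwall n (s,w,z) [1.    0.002 0.016] tilt deg 0.92 c [ 0.0046 -0.0006  0.0393] 2317
  rim s-0.005 z95 0.0849 w [-0.0236  0.0243] 19
  rim s+0.005 z95 0.0833 w [-0.0258  0.0258] 329
  rim s+0.015 z95 0.0851 w [-0.0259  0.0256] 18
```

Call:
{"method": "move_arm", "body": {
  "increments": [
    {"grip": 0.4,"dp": [0,0,0],"twist": 0},
    {"grip": 0.4,"dp": [0,0,0],"twist": 0},
    {"grip": 0.4,"dp": [0,0,-0.02],"twist": 0},
    {"grip": 0.4,"dp": [0.02,0,-0.03],"twist": -0.03},
    {"grip": 0.4,"dp": [0.03,0,-0.03],"twist": -0.03},
    {"grip": 0.4,"dp": [0.03,0,0],"twist": -0.03},
    {"grip": 0.4,"dp": [0.03,0,0],"twist": -0.03},
    {"grip": 0.4,"dp": [0.03,-0.005,0],"twist": -0.03},
    {"grip": 0.4,"dp": [0.01,0,0],"twist": 0},
    {"grip": 0.4,"dp": [0,0,0],"twist": 0}
  ],
  "squeeze": 25
}}

```text
time_s: 13.88
ee_pos: [0.5109, 0.0991, 0.1329]
orientation: [3.112, 0.007, 1.533]
wrist_force: [0.2, 0.1, -1.4]
finger_gap: 0.0459
```

```bash
python3 - <<'E'
from h import *
st(); s=manip.get_state(); p=pose(np.degrees(s['orientation'][2]),s['ee_pos'][2]-.04)
save(p,'w12.png'); X=cloud(p)
r=nets.masks_of(p,'cradle')
for q in r[:2]:
    m=q['pixels']&(p['depth']>0); P=X[m]; P=P[(P[:,2]<.05)&(P[:,2]>.003)]
    print(q['confidence'],np.round(q['rect']),len(P),np.percentile(P[:,2],[2,50,98]).round(4))
    print(cv2.minAreaRect((P[:,:2]*1000).astype(np.float32)))
    T=P[P[:,2]>.034]; print('tops',cv2.minAreaRect((T[:,:2]*1000).astype(np.float32)),len(T))
    np.save('cr.npy',P)
E
```

```text
13.88 [0.5109 0.0991 0.1329] [178.28   0.39  87.84] F [ 0.16  0.14 -1.38] gap 0.0459
endwall n (s,w,z) [1.    0.002 0.012] tilt deg 0.69 c [ 0.0046 -0.0007  0.1212] 2346
  rim s-0.005 z95 0.1655 w [-0.0233  0.0241] 11
  rim s+0.005 z95 0.1657 w [-0.0258  0.0259] 360
  rim s+0.015 z95 0.1673 w [-0.0258  0.0257] 28
0.56 [356.  55.  71. 109.] 6170 [0.0075 0.0095 0.0394]
((546.6054077148438, 202.58010864257812), (76.85894775390625, 52.13786697387695), 87.74826049804688)
tops ((543.1466674804688, 202.1215057373047), (55.695987701416016, 45.18999481201172), 87.84042358398438) 909
```

View pics/w12.png

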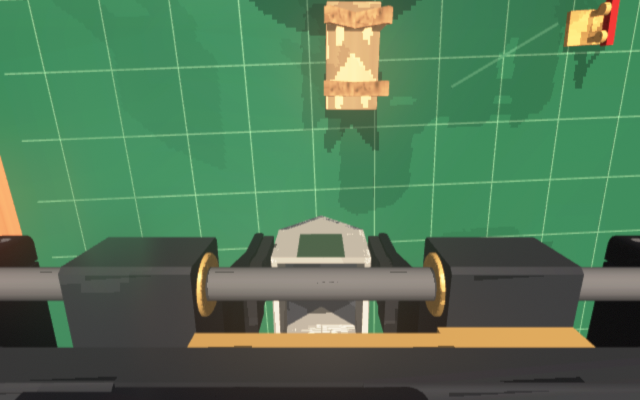

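```bash
python3 - <<'E'
from h import *
P=np.load('cr.npy'); a=np.radians(87.8); e=np.array([np.cos(a),np.sin(a)]); f=np.array([-e[1],e[0]])
o=np.array([.543,.2022]); d=P[:,:2]-o; s=d@e; w=d@f; z=P[:,2]
b=(z>.007)&(z<.012); print('base s',np.percentile(s[b],[.5,2,98,99.5]).round(4),'w',np.percentile(w[b],[1,3,97,99]).round(4),b.sum())
for lo,hi in [(-.03,-.016),(.016,.03)]:
    k=(s>lo)&(s<hi)&(z>.015)
    t=k&(z>.034); print('saddle',lo,'s',np.percentile(s[t],[2,98]).round(4),'w',np.percentile(w[t],[2,98]).round(4))
    for zl in np.arange(.018,.042,.004):
        q=k&(z>=zl)&(z<zl+.004); wl=w[q&(w<0)]; wr=w[q&(w>0)]
        print('  z%.3f'%(zl+.002), np.median(wl).round(4) if len(wl) else None, np.median(wr).round(4) if len(wr) else None,len(wl),len(wr))
# base ang
m=np.median
for lo in np.arange(-.035,.04,.01):
    q=b&(abs(s-lo)<.005); print('%.3f'%lo,np.percentile(w[q],[5,95]).round(4),q.sum())
E
```

```text
base s [-0.0379 -0.0371  0.0363  0.037 ] w [-0.0192 -0.0184  0.0189  0.0197] 3764
saddle -0.03 s [-0.0279 -0.0187] w [-0.0218  0.0223]
  z0.020 -0.0004 0.0011 23 35
  z0.024 -0.003 0.0036 102 70
  z0.028 -0.0072 0.0076 99 72
  z0.032 -0.0111 0.0115 99 76
  z0.036 -0.0156 0.0161 123 105
  z0.040 -0.0187 0.0196 79 89
  z0.044 None None 0 0
saddle 0.016 s [0.0176 0.0274] w [-0.022   0.0224]
  z0.020 -0.0014 0.0014 48 48
  z0.024 -0.0036 0.0035 123 97
  z0.028 -0.0073 0.0078 123 116
  z0.032 -0.0113 0.0115 137 106
  z0.036 -0.0159 0.0165 157 151
  z0.040 -0.0186 0.0193 101 104
  z0.044 None None 0 0
-0.035 [-0.0176  0.0181] 552
-0.025 [-0.0171  0.0181] 110
-0.015 [-0.0173  0.0182] 524
-0.005 [-0.0179  0.0182] 753
0.005 [-0.0175  0.0177] 739
0.015 [-0.0177  0.0177] 690
0.025 [-0.0127  0.0199] 11
0.035 [-0.017   0.0162] 385
```

Call:
{"method": "move_arm", "body": {
  "increments": [
    {"grip": 0.4,"dp": [0.03,0.007,0],"twist": 0},
    {"grip": 0.4,"dp": [0.035,0.007,0],"twist": 0},
    {"grip": 0.4,"dp": [0.035,0.007,0.01],"twist": 0},
    {"grip": 0.4,"dp": [0.025,0.005,0.02],"twist": 0},
    {"grip": 0.4,"dp": [0,0,0],"twist": 0}
  ]
}}

```text
time_s: 14.6
ee_pos: [0.5467, 0.2182, 0.1018]
orientation: [3.111, 0.008, 1.521]
wrist_force: [-0.2, -0.5, -0.7]
finger_gap: 0.0452
```

```bash
python3 -c "
from h import *
st(); plan([(.5424,.2293,.078,87.8)],[2],.4)"
```

```text
14.6 [0.5467 0.2182 0.1018] [178.23   0.48  87.13] F [-0.22 -0.53 -0.66] gap 0.0452
[{"grip":0.4,"dp":[0.0054,-0.0024,0.0119],"twist":-0.006},{"grip":0.4,"dp":[0.0055,-0.0024,0.0119],"twist":-0.006}]
```

Call:
{"method": "move_arm", "body": {
  "increments": [
    {"grip": 0.4,"dp": [0.0055,-0.0025,0.011],"twist": -0.006},
    {"grip": 0.4,"dp": [0.0055,-0.0025,0.011],"twist": -0.006},
    {"grip": 0.4,"dp": [0,0,0],"twist": 0}
  ]
}}

```text
time_s: 14.98
ee_pos: [0.5427, 0.2265, 0.0787]
orientation: [3.112, 0.01, 1.53]
wrist_force: [0.4, -0.3, -0.2]
finger_gap: 0.0455
```

```bash
python3 -c "
from h import *
st(); plan([(.5424,.2293,.070,87.8)],[1],.4)
s=manip.get_state(); p=pose(np.degrees(s['orientation'][2]),s['ee_pos'][2]-.03)"
```

```text
14.97 [0.5427 0.2265 0.0787] [178.29   0.56  87.66] F [ 0.37 -0.32 -0.17] gap 0.0455
[{"grip":0.4,"dp":[0.0028,-0.0004,0.0087],"twist":-0.002}]
endwall n (s,w,z) [1.    0.    0.001] tilt deg 0.04 c [ 0.0045 -0.0008  0.0681] 1997
  rim s-0.005 z95 0.1135 w [-0.0233  0.024 ] 12
  rim s+0.005 z95 0.111 w [-0.0258  0.0258] 317
  rim s+0.015 z95 0.1129 w [-0.0256  0.0258] 44
```

Call:
{"method": "move_arm", "body": {
  "increments": [
    {"grip": 0.4,"dp": [0.003,-0.0005,0.006],"twist": 0},
    {"grip": 0.4,"dp": [0,0,0.003],"twist": 0},
    {"grip": 0.4,"dp": [0,0,0],"twist": 0}
  ]
}}

```text
time_s: 15.4
ee_pos: [0.5437, 0.2292, 0.0703]
orientation: [3.109, 0.009, 1.529]
wrist_force: [-0.5, -0.0, -0.5]
finger_gap: 0.0457
```

```bash
python3 -c "
from h import *
st()"
```

```text
15.4 [0.5437 0.2292 0.0703] [178.14   0.53  87.61] F [-0.48 -0.01 -0.46] gap 0.0457
```

Call:
{"method": "move_arm", "body": {
  "increments": [
    {"grip": 0.4,"dp": [0,-0.001,0.002],"twist": 0},
    {"grip": 0.4,"dp": [0,0,0.001],"twist": 0}
  ]
}}

```text
time_s: 15.65
ee_pos: [0.5426, 0.2294, 0.0676]
orientation: [3.109, 0.009, 1.529]
wrist_force: [-0.9, 1.2, 1.6]
finger_gap: 0.0455
```

```bash
python3 -c "
from h import *
st()"
```

```text
15.65 [0.5426 0.2294 0.0676] [178.14   0.51  87.59] F [-0.9   1.25  1.63] gap 0.0455
```

Call:
{"method": "move_arm", "body": {
  "increments": [
    {"grip": 0.4,"dp": [0,0,0.001],"twist": 0},
    {"grip": 0.4,"dp": [0,0,0.0015],"twist": 0}
  ],
  "squeeze": 4
}}

```text
time_s: 15.9
ee_pos: [0.5433, 0.2298, 0.0659]
orientation: [3.107, 0.008, 1.529]
wrist_force: [-0.2, -0.8, 4.6]
finger_gap: 0.0464
```

```bash
python3 -c "
from h import *
st()
s=manip.get_state(); p=pose(np.degrees(s['orientation'][2]),s['ee_pos'][2]-.03)"
```

```text
15.9 [0.5433 0.2298 0.0659] [178.04   0.47  87.61] F [-0.16 -0.79  4.57] gap 0.0464
endwall n (s,w,z) [ 0.996  0.006 -0.094] tilt deg -5.41 c [ 0.005  -0.001   0.0698] 1264
  rim s-0.005 z95 0.0989 w [-0.0234  0.0244] 17
  rim s+0.005 z95 0.0986 w [-0.0259  0.0258] 307
  rim s+0.015 z95 0.0997 w [-0.0258  0.0259] 35
```

Call:
{"method": "move_arm", "body": {
  "increments": [
    {"grip": 0.4,"dp": [0,0,-0.001],"twist": 0},
    {"grip": 0.8,"dp": [0,0,0],"twist": 0},
    {"grip": 0.8,"dp": [0,0,0],"twist": 0},
    {"grip": 0.8,"dp": [0,0,0],"twist": 0},
    {"grip": 0.8,"dp": [0,0,-0.02],"twist": 0},
    {"grip": 0.8,"dp": [-0.02,0,-0.05],"twist": 0},
    {"grip": 0.8,"dp": [-0.06,0,-0.05],"twist": 0},
    {"grip": 0.8,"dp": [-0.04,0,-0.01],"twist": 0},
    {"grip": 0.8,"dp": [0,0,0],"twist": 0}
  ]
}}

```text
time_s: 17.08
ee_pos: [0.5355, 0.1193, 0.1906]
orientation: [3.108, 0.011, 1.531]
wrist_force: [0.4, 0.9, -0.2]
finger_gap: 0.0698
```

```bash
python3 - <<'E'
from h import *
st(); p=shot('wrist'); save(p,'w13.png'); X=cloud(p)[p['depth']>0]
a=np.radians(87.8); e=np.array([np.cos(a),np.sin(a)]); f=np.array([-e[1],e[0]])
d=X[:,:2]-np.array([.5427,.2018]); s=d@e; w=d@f; z=X[:,2]
k=(abs(s)<.05)&(abs(w)<.04)&(z>.066)&(z<.09)
A=np.c_[s,w,z][k]; print(len(A),'s',np.percentile(A[:,0],[1,99]).round(4),'w',np.percentile(A[:,1],[1,99]).round(4))
for i in range(5):
    M=np.c_[A[:,:2],np.ones(len(A))]; c=np.linalg.lstsq(M,A[:,2],rcond=None)[0]; r=A[:,2]-M@c; A=A[abs(r)<max(.0012,1.5*np.median(abs(r)))]
print('rim plane slope deg along/across',np.degrees(c[:2]).round(2),'z at centre',c[2].round(4),len(A), 's',np.percentile(A[:,0],[1,99]).round(4),'w',np.percentile(A[:,1],[1,99]).round(4))
print(cv2.minAreaRect((A[:,:2]*1000).astype(np.float32)))
E
```

```text
17.07 [0.5355 0.1193 0.1906] [178.05   0.62  87.72] F [ 0.37  0.87 -0.22] gap 0.0698
1606 s [-0.032   0.0321] w [-0.0231  0.0227]
rim plane slope deg along/across [-0.31  0.23] z at centre 0.0777 1027 s [-0.032   0.0322] w [-0.0231  0.0227]
((0.17061233520507812, -0.19156455993652344), (46.16801834106445, 64.34797668457031), 89.76294708251953)
```

View pics/w13.png

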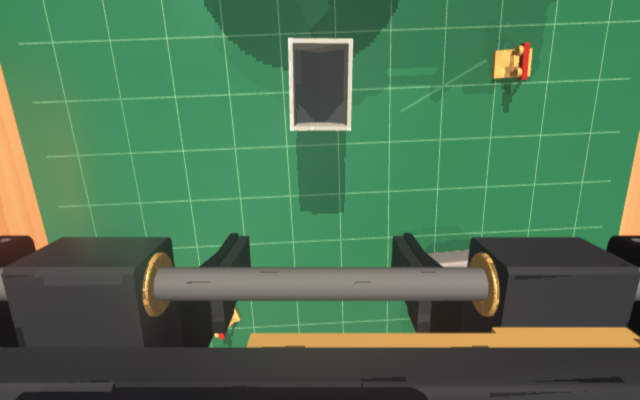

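Call:
{"method": "move_arm", "body": {
  "increments": [
    {"grip": 0,"dp": [-0.03,0.022,0.002],"twist": 0},
    {"grip": 0,"dp": [-0.036,0.026,0.005],"twist": 0},
    {"grip": 0,"dp": [-0.036,0.026,0.005],"twist": 0},
    {"grip": 0,"dp": [-0.036,0.026,0.005],"twist": 0},
    {"grip": 0,"dp": [-0.036,0.026,0.005],"twist": 0},
    {"grip": 0,"dp": [-0.03,0.018,0.005],"twist": 0},
    {"grip": 0,"dp": [0,0,0],"twist": 0}
  ],
  "squeeze": 20
}}

```text
time_s: 18.0
ee_pos: [0.6754, -0.0843, 0.1611]
orientation: [3.118, 0.004, 1.542]
wrist_force: [-1.4, 0.7, -0.5]
finger_gap: 0.0076
```

```bash
python3 - <<'E'
from h import *
st(); p=shot('wrist'); save(p,'w14.png'); X=cloud(p)
for n in ['key_amber','key_green']:
    for q in nets.masks_of(p,n)[:2]:
        m=q['pixels']&(p['depth']>0); P=X[m]; hsv=cv2.cvtColor(p['frame'],cv2.COLOR_RGB2HSV)[m]
        zt=np.percentile(P[:,2],95); k=P[:,2]>zt-.003; T=P[k]
        print(n,round(q['confidence'],2),np.round(q['rect']),'ztop',zt.round(4),'circle',cv2.minEnclosingCircle((T[:,:2]*1000).astype(np.float32)),T.mean(0).round(4),'hue',np.median(hsv[k],0))
E
```

```text
18.0 [ 0.6754 -0.0843  0.1611] [178.62   0.25  88.36] F [-1.37  0.73 -0.54] gap 0.0076
key_amber 0.56 [328.  86.  28.  30.] ztop 0.0559 circle ((685.3840942382812, -1.3956979513168335), 10.411049842834473) [ 0.6853 -0.0011  0.0547] hue [ 14. 169. 254.]
key_amber 0.5 [332. 197.  29.  30.] ztop 0.0558 circle ((689.0802612304688, -84.83132934570312), 10.577919960021973) [ 0.6891 -0.0842  0.0546] hue [  2. 177. 254.]
key_green 0.66 [333. 143.  27.  30.] ztop 0.0559 circle ((687.14306640625, -42.40375518798828), 10.421838760375977) [ 0.6871 -0.0424  0.0547] hue [ 63. 129. 214.]
```

View pics/w14.png

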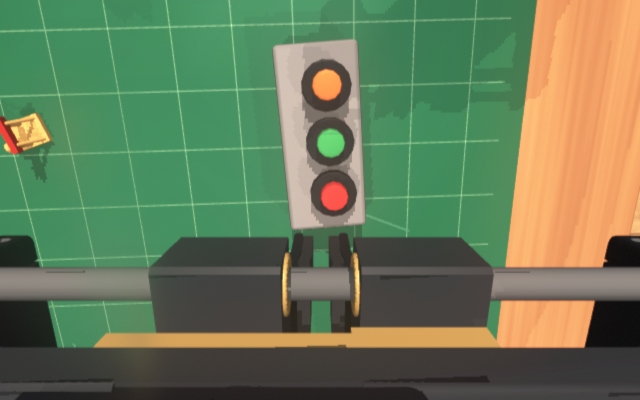

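Call:
{"method": "move_arm", "body": {
  "increments": [
    {"grip": 0,"dp": [0.027,0.003,0],"twist": 0},
    {"grip": 0,"dp": [0.03,0.003,0.015],"twist": 0},
    {"grip": 0,"dp": [0.026,0.002,0.03],"twist": 0},
    {"grip": 0,"dp": [0,0,0.03],"twist": 0},
    {"grip": 0,"dp": [0,0,0],"twist": 0}
  ]
}}

```text
time_s: 18.77
ee_pos: [0.6823, 0.0129, 0.087]
orientation: [3.12, 0.002, 1.554]
wrist_force: [0.4, -0.2, -0.6]
finger_gap: 0.0005
```

```bash
python3 -c "
from h import *
st(); plan([(.6853,-.0013,.065,88.4)],[1],0)
p=shot('wrist');X=cloud(p)[p['depth']>0]"
```

```text
18.77 [0.6823 0.0129 0.087 ] [1.7878e+02 9.0000e-02 8.9030e+01] F [ 0.45 -0.23 -0.56] gap 0.0005
[{"grip":0,"dp":[-0.0142,0.0032,0.022],"twist":0.011}]
```

Call:
{"method": "move_arm", "body": {
  "increments": [
    {"grip": 0,"dp": [-0.014,0.003,0],"twist": 0},
    {"grip": 0,"dp": [0,0,0.018],"twist": 0},
    {"grip": 0,"dp": [0,0,0],"twist": 0}
  ]
}}

```text
time_s: 19.2
ee_pos: [0.689, -0.0029, 0.0735]
orientation: [3.111, 0.003, 1.553]
wrist_force: [-0.5, 0.5, -0.1]
finger_gap: 0.0001
```

```bash
python3 -c "
from h import *
st(); plan([(.6853,-.0013,.056,89)],[1],0)"
```

```text
19.2 [ 0.689  -0.0029  0.0735] [1.7824e+02 1.5000e-01 8.8980e+01] F [-0.48  0.45 -0.14] gap 0.0001
[{"grip":0,"dp":[0.0015,-0.0037,0.0175],"twist":-0.0}]
```

Call:
{"method": "move_arm", "body": {
  "increments": [
    {"grip": 0,"dp": [0.0015,-0.0037,0.013],"twist": 0},
    {"grip": 0,"dp": [0,0,0.006],"twist": 0},
    {"grip": 0,"dp": [0,0,0.004],"twist": 0}
  ]
}}

```text
time_s: 19.58
ee_pos: [0.6861, -0.0019, 0.05]
orientation: [3.11, 0.003, 1.552]
wrist_force: [-0.8, -0.3, 4.5]
finger_gap: 0.0005
```

```bash
python3 -c "
from h import *
st()"
```

```text
19.57 [ 0.6861 -0.0019  0.05  ] [1.782e+02 1.500e-01 8.893e+01] F [-0.82 -0.29  4.55] gap 0.0005
```

Call:
{"method": "move_arm", "body": {
  "increments": [
    {"grip": 0,"dp": [0,0,0.002],"twist": 0},
    {"grip": 0,"dp": [0,0,0.002],"twist": 0}
  ]
}}

```text
time_s: 19.82
ee_pos: [0.6862, -0.0019, 0.0494]
orientation: [3.11, 0.003, 1.553]
wrist_force: [-5.0, 0.3, 13.5]
finger_gap: 0.0002
```

```bash
python3 -c "
from h import *
st()"
```

```text
19.82 [ 0.6862 -0.0019  0.0494] [178.22   0.19  88.98] F [-5.03  0.3  13.48] gap 0.0002
```

Call:
{"method": "move_arm", "body": {
  "increments": [
    {"grip": 0,"dp": [0,0,-0.015],"twist": 0},
    {"grip": 0,"dp": [0,0,-0.012],"twist": 0},
    {"grip": 0,"dp": [-0.02,0.0005,0],"twist": 0},
    {"grip": 0,"dp": [-0.019,0.0005,0],"twist": 0},
    {"grip": 0,"dp": [0,0,0],"twist": 0}
  ]
}}

```text
time_s: 20.45
ee_pos: [0.6866, -0.0444, 0.078]
orientation: [3.108, 0.004, 1.553]
wrist_force: [-0.1, 0.3, 0.4]
finger_gap: 0.0005
```

```bash
python3 -c "
from h import *
st(); plan([(.6871,-.0424,.058,89)],[1],0)"
```

```text
20.45 [ 0.6866 -0.0444  0.078 ] [178.08   0.24  88.96] F [-0.07  0.34  0.4 ] gap 0.0005
[{"grip":0,"dp":[0.002,0.0005,0.02],"twist":-0.001}]
```

Call:
{"method": "move_arm", "body": {
  "increments": [
    {"grip": 0,"dp": [0.002,0.0005,0.016],"twist": 0},
    {"grip": 0,"dp": [0,0,0.006],"twist": 0},
    {"grip": 0,"dp": [0,0,0.005],"twist": 0},
    {"grip": 0,"dp": [0,0,0.003],"twist": 0},
    {"grip": 0,"dp": [0,0,0.002],"twist": 0}
  ]
}}

```text
time_s: 21.08
ee_pos: [0.6872, -0.0427, 0.0495]
orientation: [3.111, 0.006, 1.555]
wrist_force: [-3.2, -1.3, 9.5]
finger_gap: 0.0006
```

```bash
python3 -c "
from h import *
st()"
```

```text
21.07 [ 0.6872 -0.0427  0.0495] [178.26   0.34  89.08] F [-3.2  -1.26  9.47] gap 0.0006
```

Call:
{"method": "move_arm", "body": {
  "increments": [
    {"grip": 0,"dp": [0,0,0.002],"twist": 0},
    {"grip": 0,"dp": [0,0,0],"twist": 0},
    {"grip": 0,"dp": [0,0,-0.02],"twist": 0},
    {"grip": 0,"dp": [0,0,-0.03],"twist": 0},
    {"grip": 0,"dp": [0,0,-0.05],"twist": 0},
    {"grip": 0,"dp": [-0.03,-0.03,-0.03],"twist": 0},
    {"grip": 0,"dp": [0,0,0],"twist": 0}
  ]
}}

```text
time_s: 21.95
ee_pos: [0.6534, -0.0694, 0.1858]
orientation: [3.108, 0.007, 1.56]
wrist_force: [-0.0, -0.6, 0.6]
finger_gap: 0.0002
```

```bash
python3 - <<'E'
from h import *
st()
p=shot('top'); X=cloud(p)
a=np.radians(87.8); e=np.array([np.cos(a),np.sin(a)]); f=np.array([-e[1],e[0]])
d=X[:,:,:2]-np.array([.5427,.2018]); s=d@e; w=d@f; z=X[:,:,2]
k=(abs(s)<.05)&(abs(w)<.04)&(z>.066)&(p['depth']>0)
print('rim s',np.percentile(s[k],[1,99]).round(4),'w',np.percentile(w[k],[1,99]).round(4),'z',np.percentile(z[k],[5,50,95]).round(4),k.sum())
for nm in ['coach','buffer_a','pin_vise']:
    for r in nets.masks_of(p,nm)[:2]:
        m=r['pixels']&(p['depth']>0); P=X[m]; print(nm,round(r['confidence'],2),np.round(r['rect']),[np.round(v,1) for v in cv2.minAreaRect((P[:,:2]*1000).astype(np.float32))])
q=shot('scene'); save(q,'s3.png'); save(p,'t3.png')
b=q['frame'][60:360,130:510,::-1]; cv2.imwrite('pics/v4.png',cv2.resize(b,None,fx=1.9,fy=1.9,interpolation=cv2.INTER_CUBIC))
E
```

```text
21.95 [ 0.6534 -0.0694  0.1858] [178.09   0.42  89.37] F [-0.   -0.57  0.6 ] gap 0.0002
rim s [-0.0317 -0.0317] w [-0.0179 -0.0179] z [0.0737 0.0737 0.0737] 1
coach 0.91 [409. 128.  61.  15.] [array([ 726.5, -323.6]), array([ 51.8, 197.9]), np.float64(5.4)]
buffer_a 0.5 [254. 125.  14.   9.] [array([717.4, 217.5]), array([36.5, 29.2]), np.float64(3.8)]
```

View pics/v4.png

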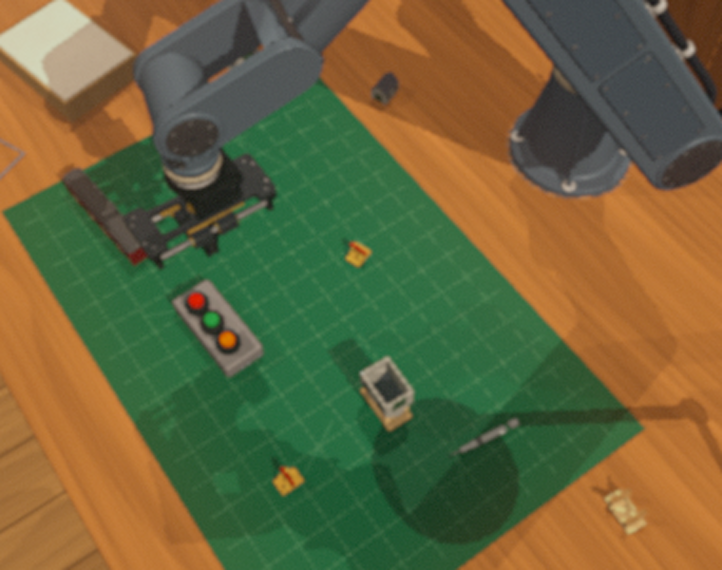

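The final scene view shows the shed upside down in the cradle at (385,390). The buffers at (357,253) and (288,478) and the pin vise at (490,436) haven't moved. The coach at (105,215) is where it started, and the arm is clear of everything.

```bash
python3 -c "
from h import *
print(manip.close_job())"
```

```text
the job is handed in; nothing more can be done
None
```

The shed is upside down in the larger cradle and both keys were pressed in order. I handed the job in at about 22 s of the 58 s allowed.

- **Turning the shed:** The tool can't tilt, so I let the shed pivot in a light 3 N grip and dragged its lower edge on the mat until it stood on its end wall. I let go there, and the wrist camera showed it standing flat. I took a fresh grip near its open underside, pivoted it roof down, clamped it at 25 N and lowered it into the cradle.
- **Seating:** Measured just after I let go, the shed was centred within about 0.3 mm and level within about 0.3°. Its rim was at 77.7 mm, against 78 mm expected.
- **Keys:** I pressed amber first and then green. The force rose past the 5 N spring to 13.5 N on amber and 9.5 N on green, both at the same depth, so both reached the bottom. I never touched the red key or pressed any key before the shed was seated.
- **Last checks:** The final scene picture shows the shed seated, the arm clear, and the coach, both buffer stops and the pin vise where they started.
- **Checks that failed or disagreed:**
  - **Tilt while pressing:** one reading in the cradle gave 5.4°, probably because saddle points got into the fit. The cleaner check after letting go did not repeat it.
  - **Final top view:** it gave almost no depth on the shed rim. The network missed the pin vise and one buffer stop, and it gave the coach's centre 8 mm off, with its outline too wide by about 15 mm. I took this to be the arm's shadow or part of the arm, since the scene picture shows the coach in its old place.

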